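# Prop a storage bin's hinged lid open on its stay

## Task

The steel storage bin is to air with its lid half open. Take the clear canister off the bin's lid and stand it upright on the round cork mat on the rack, then swing the lid right back, flip the stay inside the bin all the way up past vertical to its stop, and bring the lid forward again, lowering it gently so that it rests on the stay's ball; never let the lid drop, and leave the pot, the dishes and the scraper where they are.

Things in the scene. Friction and masses are not known exactly. Their poses are not given: they have to be found in the camera images.
- bin: Fixed open-topped brushed-steel box, 150 (x) x 200 (y) x 95 mm high, walls 4 mm. Origin: centre of its underside, on the counter. Its -x axis points to its front (the lid's handle side), +x to its back (lid hinge), z up. Its yaw varies widely.
- lid (a joint): Clear acrylic lid (steel-edged, 154 x 204 x 6 mm, 0.35 kg) hinged along the back top edge of the bin. Angle in rad: 0 = shut (level), grows as the front edge rises, 1.75 = leaning back past vertical on its stop. It stays leaning back by itself only beyond 1.57; below that it falls shut (a lightly damped hinge) unless held or propped. Resting on the raised stay it reads about 1.03.
- lid_hinge (a point): Middle of the lid's hinge line, 79 mm behind the bin's origin (bin +x) and 99 mm above the counter. The hinge line runs along the bin's y axis. Axes turn with the lid.
- lid_bar (a point): Middle of the lid's handle: a round steel bar, 12 mm diameter, 100 mm long parallel to the hinge, in the plane of the lid, 200 mm from the hinge line and 42 mm beyond the lid's front edge (open gap between bar and lid; two end arms join it to the lid). It can be pinched from above and turns between the fingers as the lid swings. Axes turn with the lid.
- stay (a joint): The prop: a steel rod, 10 mm thick, with a ball at its end, pivoted inside the bin and seen through the clear lid. Angle in rad: 0 = lying level along the bin's +y direction just behind the front wall, under the lid; 1.75 = flipped up, leaning past upright on its stop. Beyond 1.57 it stays up, below that it drops back. Stiffness of the pivot is negligible. Rod and ball cannot pass through the lid, which must be well back first.
- stay_pivot (a point): Pivot of the stay, at (-28, -65, 77) mm in the bin's frame. The rod swings in a tilted plane: at angle q its direction in the bin's frame is cos(q)*(0,1,0) + sin(q)*(0.343,0,0.939).
- stay_ball (a point): Centre of the ball, 24 mm diameter, at the stay's free end, 115 mm from the pivot: the part to take hold of, and the part on which the lid rests. Lying, it is at (-28, 50, 77) mm in the bin's frame with 31 mm free to the front wall and more on the other sides (the rod runs from it towards bin -y). Axes turn with the stay.
- canister_mid (a point): Half-way up the clear acrylic canister with a white screw cap, which stands on the shut lid: 62 mm diameter body 100 mm high, cap 56 mm diameter 24 mm high, 124 mm in all, about 0.3 kg. z is its upward axis; its underside is 62 mm below this point.
- mat_top (a point): Centre of the top face of the fixed round cork mat, 90 mm diameter, 6 mm thick, on the rack's upper level, where the canister must stand. It lies in one of three places in a row 115 mm apart; the pot and the smaller dish stand in the other two.
- rack: Fixed two-level steel rack over a slim drawer, 390 (x) x 160 (y) mm. Origin: centre of its underside, on the counter. The upper level's top face is 140 mm above the counter; nothing stands above that but the mat, the pot and the small dish.
- pot_mid (a point): Half-way up the lidded brown ceramic pot on the rack, 98 mm diameter, 113 mm high with its lid knob. Bystander.
- dish_a_mid (a point): Half-way up the smaller white dish on the rack, 96 mm diameter, 36 mm high. Bystander.
- dish_b_mid (a point): Half-way up the larger white dish on the counter, 110 mm diameter, 38 mm high. Bystander.
- scraper_mid (a point): Silicone scraper lying on the counter between bin and rack, 200 mm long along its x axis, 50 mm wide, 14 mm high. Bystander.
Mind the look-alikes: they are no part of the job. Leave any black or blue look-alike of the part that bears canister_mid alone.

How it is judged:
On the way, in this order (a step that is already met when the one before it is completed fails the run):
1. the canister stands upright on the cork mat, let go (distance between canister_mid and mat_top below 0.072 m and horizontal distance between canister_mid and mat_top below 0.025 m and angle between canister_mid's own z axis and vertical below 0.1 rad and contact force between the fingers and canister below 0.05 N), for 0.2 s.
2. the lid leans back past vertical (value of joint lid above 1.6 rad), for 0.2 s.
3. the stay is flipped up past vertical to its stop (value of joint stay above 1.65 rad), for 0.2 s.
At the end, for the whole second after the job is handed in: The stay is up past vertical at its stop (over 1.65 rad), the lid rests still on it (0.93 to 1.12 rad, pressing on the stay with over 0.3 N), and the canister stands upright and still on the cork mat, within 25 mm of its centre (value of joint stay above 1.65 rad and value of joint lid between 0.93 and 1.12 rad and contact force between lid and stay above 0.3 N and velocity of joint lid between -0.05 and 0.05 rad/s and distance between canister_mid and mat_top below 0.072 m and horizontal distance between canister_mid and mat_top below 0.025 m and angle between canister_mid's own z axis and vertical below 0.1 rad and linear speed of canister below 0.02 m/s); the robot touches nothing.
It fails at once if the lid drops (falls faster than 2 rad/s) (velocity of joint lid below -2 rad/s).
It fails at once if the canister is tipped over (angle between canister_mid's own z axis and vertical above 0.7 rad).
It fails at once if the pot is moved by more than 20 mm (distance of pot_mid from where it was at the start of the episode above 0.02 m).
It fails at once if a dish is moved by more than 20 mm (distance of any of dish_a_mid, dish_b_mid from where it was at the start of the episode above 0.02 m).
It fails at once if the scraper is moved by more than 20 mm (distance of scraper_mid from where it was at the start of the episode above 0.02 m).
It also fails if it takes over 72 s, if anything falls off the work surface, if the arm or the gripper's body presses on something with over 40 N, if the wrist force passes 120 N, or if a joint passes its speed limit or range.

## Robot

A 7-joint arm with a two-finger parallel gripper is mounted at the origin on the work surface. World frame = base frame: x ahead of the robot, y to its left, z up, the work surface at z = 0. Lengths are in m, angles in rad, forces in N, time in s.
With the tool pointing down it reaches from about 0.425 to 0.925 m from the base axis. Payload 6.8 kg.
Tool frame: the origin (TCP) lies on the front face of the gripper's body, between the roots of the fingers; the fingertips stand 73 mm ahead of it and the grasp point (between the pads) lies 54 mm ahead of it (tcp_to_tips is the distance from the TCP to the fingertips, in m); z points along the fingers, x is the direction in which the jaws open and shut, and the axes are right-handed (so a half turn about z gives the same grasp; the last joint's range is limited). The gripper opens to 85 mm and grips with 20 to 120 N. Pads are 22 mm wide; open, the fingers measure 114 mm over their backs; the gripper's body (76 mm by 85 mm) begins 54 mm behind the grasp point. The pads swing forward as they close: fully open they stand 13 mm farther back than shut.
Start: joints at [1.18, 0.477, 0.022, 1.555, -0.011, 1.109, -0.083], TCP at [0.188, -0.648, 0.304] pointing down, gripper open.
Joint ranges: [-2.96, 2.96], [-0.34, 2.1], [-1.41, 1.46], [0.24, 2.44], [-1.37, 4.51], [0.17, 1.92], [-2.96, 2.96]. Speed limits (rad/s): [2.39, 2.39, 3.14, 3.14, 3.14, 3.14, 3.14].

## Interface

Orientations are given as a unit quaternion [w, x, y, z].
In Python, from station import get_obs, read_camera, hand_in, look_for, silhouettes, tcp_to_tips gives the robot as it stands. The module is installed in compiled form; this text tells all that it offers.
- The arm moves only by the tool apply_moves, never from a script. Its argument "moves" is a list of rows, each a list of 3 entries, a list of its own where there are three numbers: the shift along the tool's x, y, z in units of 25 mm (1.0 is 25 mm), then the turn, a rotation vector about the tool's x, y, z in units of 10 degrees (1.0 is 10 degrees), then the gripper's target within -1 to 1 (fully open at 1, half-way at 0, shut at -1). In form: [[[dx, dy, dz], [rx, ry, rz], jaw], ...]. A call has 1 to 20 rows; each row is the pose to reach, as a shift and turn from the pose commanded when the call began, along the tool's axes at that moment; what a row does not reach only later rows make up. A row lasts 1/8 s, in which the tool goes at most 62.5 mm and 10.7 degrees, less where a joint would pass 70% of its speed; a pose out of reach is approached as far as the arm can. A call with a gripper value outside its range is refused whole. The fingers move at their own pace and stop on an object; "force" is the grip in N (left out, the last holds). Time passes only in rows, so rows that repeat a pose let the fingers close. It gives the time, the measured TCP pose, the force and the opening at its end, in the units of the state.
- get_obs(): the state, without advancing time (a new reading comes with each control period).
- read_camera(name): name is "side" or "top"; returns a dict with "color" (384x512x3 uint8, red, green, blue), "mtx" (3x3 intrinsics, pixels), "k1" (the pictures are not rectified: a ray, as slopes to the right and down, at radius r is drawn at 1 + k1 r^2 times it, then the intrinsics apply), "eye" and "rotation" of the camera in the world. Camera axes: x right, y up, looking along -z (the intrinsics and any distortion apply to the point x, -y, -z); pixel columns grow to the right and rows downward; lengths in m; the calibration is good to about 2 mm. A picture is of the moment at which its call begins. There is no depth.
- hand_in(): hands the job in, once; it reports no verdict.
Trained networks look in the newest picture that a camera, given by its name, has taken for a name from the list of things; names that differ only in an ending like _2 or _b are one class to them, and where a whole thing is asked for, a point or a joint stands for the part that bears it (a point fixed in the world has none). Each returns a list of dicts, best first, with "conf" (0 to 1); they miss things now and then, are a little off and sometimes report something else, mostly with a low value. They report only what shows in the picture. A call takes as long as a camera call. They do not tell look-alikes from the thing itself.
- look_for(camera, query): "pixel" ([row, column] in pixels, amid what is visible of it).
- silhouettes(camera, query): "mask" (384x512 bool, what is visible of it) and "pixel" ([row, column] in pixels, amid what is visible of it).
The state is a dict: "t": time; "q": joint angles; "joint_vel": joint speeds; "joint_torque": joint torques, N m; "eef_pos": TCP position; "tool_rot": TCP orientation; "contact_force": force on the tool from outside, world axes, zero at the start; "torque": the same for the moment, N m; "gripper_width": opening from 0.0 (shut) to 1.0 (fully open).
Only numpy, scipy, OpenCV 4.12 (cv2) and the standard library are available. Lean on these libraries where they do the work, as an engineer would, in place of code of your own. Each camera call takes 0.05 s, during which the arm holds its last target.

## Working session

There is one attempt and no reset: what is moved stays moved. The work goes in short steps, Python scripts to look and compute and a tool call to move; the robot and the scene stay as the last step left them, time stands still between calls to the robot, and variables do not carry over. Pictures are saved under pics/ and viewed, and the job is handed in when it is done.

Besides the shell and the picture viewer there is one more tool, called after ">>>" by a JSON object that holds its "method" and its "body". apply_moves: Moves the arm, as the interface text tells. Its arguments: {"type":"object","properties":{"moves":{"type":"array"},"force":{"type":"number"}},"required":["moves"]}

```bash
mkdir -p pics
python3 - <<'E'
from station import *
import cv2,json
print(get_obs())
for c in ("side","top"):
    r=read_camera(c); cv2.imwrite(f"pics/{c}0.png",r["color"][:,:,::-1]); print(c,r["mtx"].tolist(),r["k1"],r["eye"],r["rotation"].tolist() if hasattr(r["rotation"],'tolist') else r["rotation"])
    for n in "bin lid lid_hinge lid_bar stay stay_ball stay_pivot canister_mid mat_top rack pot_mid dish_a_mid dish_b_mid scraper_mid".split():
        print(n,[([round(float(x)) for x in d["pixel"]],round(d["conf"],2)) for d in look_for(c,n)][:4])
E
```

```text
{'t': 0.0, 'q': array([ 1.17988078,  0.47780773,  0.02231747,  1.55646446, -0.01148082,
        1.10932813, -0.08309549]), 'joint_vel': array([-0.00052878,  0.0001147 ,  0.00070623,  0.00065034, -0.00068897,
       -0.0012256 , -0.00058643]), 'joint_torque': array([-1.29568275e-05, -5.96452260e+01,  1.60773542e+00, -2.81203043e+01,
        1.24886743e-02,  9.21315135e-03, -1.44599341e-05]), 'eef_pos': array([ 0.18823598, -0.64772911,  0.30291457]), 'tool_rot': array([-5.03559584e-04,  7.99722286e-01, -6.00369372e-01, -7.93559023e-04]), 'contact_force': array([-1.03635647, -0.10469559, -0.66615547]), 'torque': array([-0.01548311,  0.05220016, -0.04702572]), 'gripper_width': 1.000343326721129}
side [[409.3367296601867, 0.0, 254.57163913855186], [0.0, 409.3367296601867, 194.7513565118389], [0.0, 0.0, 1.0]] -0.02661522469251803 [ 0.48470091 -0.70472234  0.96647747] [0.9391990926195097, 0.3409351281635126, -0.007954108343398101, -0.04006288765528705]
bin []
lid [([239, 269], 0.78), ([102, 225], 0.6)]
lid_hinge [([238, 271], 0.96), ([139, 229], 0.24)]
lid_bar [([237, 267], 0.8)]
stay []
st
[... 444 characters left out ...]
.0, 500.061902965839, 198.65068009827596], [0.0, 0.0, 1.0]] 0.006996908217206025 [ 0.3422927  -0.0442125   1.53094518] [-0.6975262254263003, -0.051202655506117245, 0.043061047712012857, 0.7134291829478269]
bin [([197, 290], 0.85)]
lid [([195, 290], 0.58)]
lid_hinge [([195, 290], 0.91)]
lid_bar []
stay [([264, 140], 0.49)]
stay_ball [([194, 291], 0.38)]
stay_pivot [([204, 300], 0.61)]
canister_mid [([145, 290], 0.91), ([205, 302], 0.89), ([196, 356], 0.72), ([262, 310], 0.67)]
mat_top [([178, 149], 0.94)]
rack [([226, 156], 0.85)]
pot_mid [([218, 135], 0.91)]
dish_a_mid [([264, 140], 0.66)]
dish_b_mid [([239, 376], 0.73), ([183, 150], 0.54), ([207, 210], 0.42)]
scraper_mid [([204, 214], 0.6)]
```

Run:
```python
import cv2
for c,(a,b,x,y) in {"side":(80,384,120,400),"top":(110,300,100,430)}.items():
    i=cv2.imread(f"pics/{c}0.png")[a:b,x:y]; s=min(800/i.shape[1],600/i.shape[0]); cv2.imwrite(f"pics/{c}0z.png",cv2.resize(i,None,fx=s,fy=s,interpolation=cv2.INTER_CUBIC)); print(s)
```

```text
1.9736842105263157
2.4242424242424243
```

View pics/side0z.png

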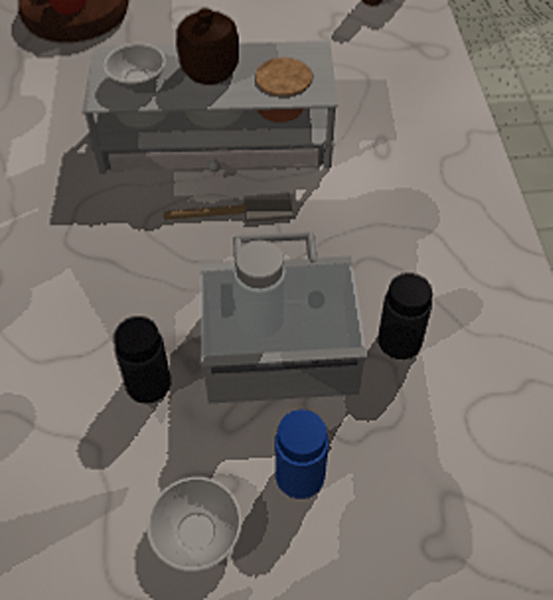

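View pics/top0z.png

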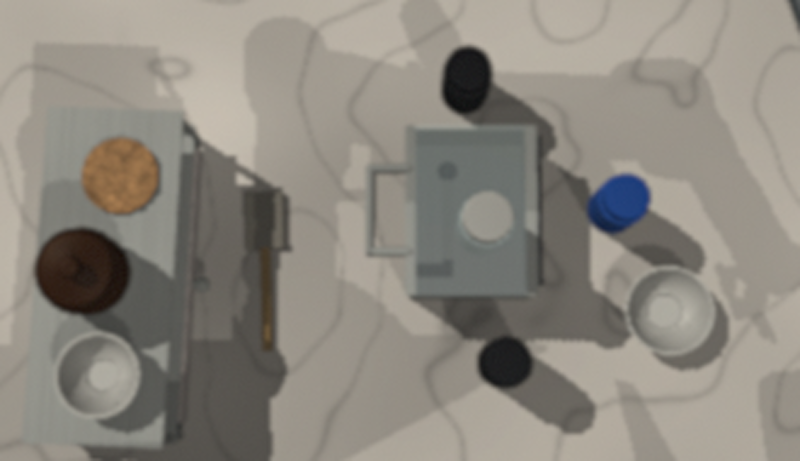

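```bash
cat > h.py <<'E'
import numpy as np, cv2
from scipy.spatial.transform import Rotation as R
from scipy.optimize import least_squares
CAM={"side":dict(f=409.3367296601867,c=(254.57163913855186,194.7513565118389),k=-0.02661522469251803,eye=[0.48470091,-0.70472234,0.96647747],q=[0.9391990926195097,0.3409351281635126,-0.007954108343398101,-0.04006288765528705]),
"top":dict(f=500.061902965839,c=(262.1455082966562,198.65068009827596),k=0.006996908217206025,eye=[0.3422927,-0.0442125,1.53094518],q=[-0.6975262254263003,-0.051202655506117245,0.043061047712012857,0.7134291829478269])}
def rot(q): return R.from_quat([q[1],q[2],q[3],q[0]])
def proj(c,P):
    C=CAM[c]; p=rot(C["q"]).inv().apply(np.atleast_2d(P)-C["eye"]); s=np.c_[p[:,0]/-p[:,2],-p[:,1]/-p[:,2]]
    s=s*(1+C["k"]*(s**2).sum(1))[:,None]; return s*C["f"]+C["c"]   # col,row
def ray(c,col,row):
    C=CAM[c]; d=(np.array([col,row])-C["c"])/C["f"]; s=d.copy()
    for _ in range(20): s=d/(1+C["k"]*(s@s))
    return np.array(C["eye"]),rot(C["q"]).apply([s[0],-s[1],-1])
def atz(c,col,row,z):
    e,d=ray(c,col,row); return e+d*(z-e[2])/d[2]
def snap(c,name,box=None):
    from station import read_camera
    r=read_camera(c)["color"][:,:,::-1]; cv2.imwrite(f"pics/{name}_raw.png",r)
    if box: r=r[box[0]:box[1],box[2]:box[3]]
    s=min(800/r.shape[1],600/r.shape[0]); cv2.imwrite(f"pics/{name}.png",cv2.resize(np.ascontiguousarray(r),None,fx=s,fy=s,interpolation=cv2.INTER_CUBIC)); return s
E
python3 - <<'E'
from h import *
T=lambda x,y:(100+x/2.4242-.3,110+y/2.4242-.3); S=lambda x,y:(120+x/1.9737-.3,80+y/1.9737-.3)
print("can",atz("top",*T(487,217),.226),atz("side",*S(260,258),.226))
print("mat",atz("top",*T(121,176),.146),atz("side",*S(284,77),.146))
print("pot",atz("top",*T(80,268),.25), "dish",atz("top",*T(98,374),.17),"dishb",atz("top",*T(671,310),.038),"blue",atz("top",*T(626,196),.12),"blk",atz("top",*T(470,65),.12),atz("top",*T(505,362),.12))
print("bar",atz("top",*T(371,168),.099),atz("top",*T(369,253),.099),atz("side",*S(236,238),.099),atz("side",*S(314,236),.099))
print("ball",atz("top",*T(447,171),.077),atz("side",*S(316,299),.077))
for p in [(412,127),(540,125),(548,298),(410,298)]: print("lidc",atz("top",*T(*p),.102))
for p in [(204,265),(352,262),(364,352),(203,356)]: print("lidcS",atz("side",*S(*p),.102))
E
```

```text
can [ 0.51372892 -0.13212009  0.226     ] [ 0.51457059 -0.13322794  0.226     ]
mat [0.58216411 0.2853659  0.146     ] [0.58241016 0.28229296 0.146     ]
pot [0.46602128 0.30346883 0.25      ] dish [0.35453391 0.30348606 0.17      ] dishb [ 0.41821768 -0.36633834  0.038     ] blue [ 0.54869472 -0.30298179  0.12      ] blk [ 0.71099679 -0.12482286  0.12      ] [ 0.35842382 -0.15461652  0.12      ]
bar [ 0.5928779  -0.00370789  0.099     ] [0.49059018 0.00062955 0.099     ] [0.48924397 0.00264978 0.099     ] [ 0.59712362 -0.00359281  0.099     ]
ball [ 0.59081751 -0.09539619  0.077     ] [ 0.58978821 -0.09387833  0.077     ]
lidc [ 0.64110395 -0.05398984  0.102     ]
lidc [ 0.63979264 -0.20750064  0.102     ]
lidc [ 0.43224864 -0.20908135  0.102     ]
lidc [ 0.43589445 -0.04677468  0.102     ]
lidcS [ 0.4437164  -0.04258769  0.102     ]
lidcS [ 0.64222643 -0.05546703  0.102     ]
lidcS [ 0.63628987 -0.19517853  0.102     ]
lidcS [ 0.4380144  -0.18331672  0.102     ]
```

```bash
cat >> h.py <<'E'
def b2w(p,pose):
    c,s=np.cos(pose[2]),np.sin(pose[2]); p=np.atleast_2d(p); return np.c_[pose[0]+c*p[:,0]-s*p[:,1],pose[1]+s*p[:,0]+c*p[:,1],p[:,2]]
E
python3 - <<'E'
from h import *
T=lambda x,y:(100+x/2.4242-.3,110+y/2.4242-.3); S=lambda x,y:(120+x/1.9737-.3,80+y/1.9737-.3)
m=.001
obs=[("top",(371,168),(-121,50,99)),("top",(369,253),(-121,-50,99)),("side",(236,238),(-121,-50,99)),("side",(314,236),(-121,50,99)),
("top",(447,171),(-28,50,77)),("side",(316,299),(-28,50,77)),
("top",(412,127),(-79,102,102)),("top",(410,298),(-79,-102,102)),("top",(540,125),(75,102,102)),("top",(541,298),(75,-102,102)),
("side",(204,265),(-79,-102,102)),("side",(352,262),(-79,102,102)),("side",(364,352),(75,102,102)),("side",(203,354),(75,-102,102))]
def f(p): return np.ravel([proj(c,b2w(np.array(q)*m,p))[0]-(T if c=="top" else S)(*u) for c,u,q in obs])
r=least_squares(f,[.537,-.122,-1.62],loss="soft_l1"); print(r.x); print(f(r.x).reshape(-1,2).round(1).tolist())
p=r.x
print("bar",b2w([-.121,0,.099],p),"hinge",b2w([.079,0,.099],p),"ball",b2w([-.028,.05,.077],p),"canister in bin frame")
for c in ("top","side"):
    i=cv2.imread(f"pics/{c}0.png"); i=cv2.resize(i,None,fx=1.55,fy=1.55)
    loops=[[(-79,-102,102),(-79,102,102),(75,102,102),(75,-102,102)],[(-75,-100,0),(-75,100,0),(75,100,0),(75,-100,0)],[(-121,-50,99),(-121,50,99)],[(-28,-65,77),(-28,50,77)]]
    L=[proj(c,b2w(np.array(l)*m,p)) for l in loops]
    a=np.linspace(0,6.28,30)
    for (x,y,z,rr) in [(.514,-.1325,.226,.028),(.514,-.1325,.102,.031),(.582,.284,.146,.045)]: L.append(proj(c,np.c_[x+rr*np.cos(a),y+rr*np.sin(a),0*a+z]))
    for l in L: cv2.polylines(i,[(l*1.55).astype(int)],True,(0,255,0),1)
    cv2.imwrite(f"pics/ov_{c}.png",i)
E
```

```text
[ 0.53865029 -0.12351872 -1.60164704]
[[0.1, 0.2], [0.6, -0.6], [1.2, 1.0], [-1.7, 0.3], [0.6, 0.4], [0.0, 1.0], [-2.2, -0.6], [-1.9, -1.1], [-2.0, 0.6], [-2.0, -0.6], [-1.7, -0.2], [-0.1, -2.3], [1.2, 2.2], [-1.3, 5.4]]
bar [[ 0.54238263 -0.0025763   0.099     ]] hinge [[ 0.53621347 -0.20248113  0.099     ]] ball [[ 0.58949018 -0.09707434  0.077     ]] canister in bin frame
```

View pics/ov_top.png

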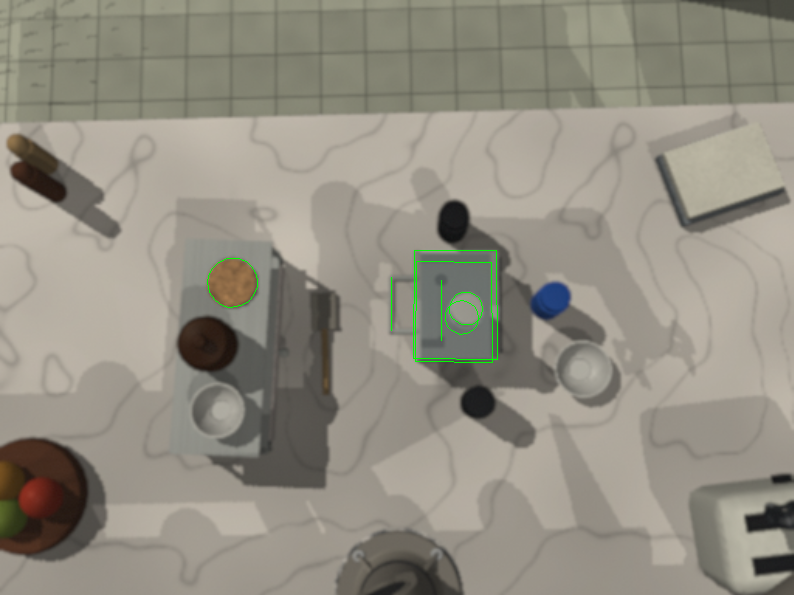

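View pics/ov_side.png

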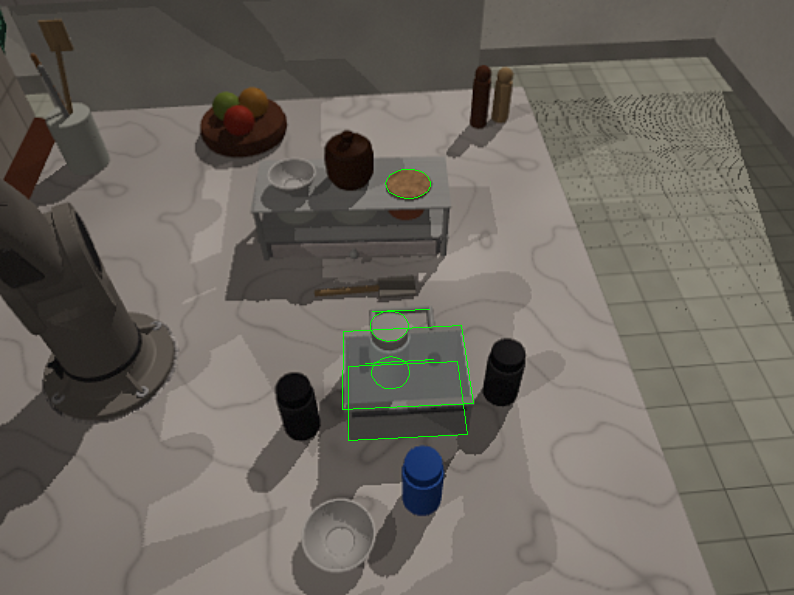

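```bash
cat >> h.py <<'E'
POSE=[.5385,-.1235,-1.605]
def R_des(tilt=0): # tool x=bin x, y=-bin y, z down
    c,s=np.cos(POSE[2]),np.sin(POSE[2]); return R.from_matrix(np.array([[c,s,0],[s,-c,0],[0,0,-1]]).T)
def go(targets,turn=True):
    from station import get_obs
    o=get_obs(); Rt=rot(o["tool_rot"]); d=R_des()
    rv=(Rt.inv()*d).as_rotvec()
    print("t",round(o["t"],2),"pos",o["eef_pos"].round(4),"F",o["contact_force"].round(1),"w",round(o["gripper_width"],3),"turn units",(np.degrees(rv)/10).round(2))
    for t in targets: print(np.round(t,4),"->",(Rt.inv().apply(np.array(t)-o["eef_pos"])/.025).round(2))
E
python3 - <<'E'
from h import *
import station
print(station.tcp_to_tips)
try: print(station.tcp_to_tips())
except Exception as e: print(e)
go([(.514,-.1325,.34),(.514,-.1325,.238)])
E
```

```text
0.0726
'float' object is not callable
t 1.5 pos [ 0.1883 -0.6482  0.3039] F [-0.   0.2  0.6] w 1.002 turn units [-0.    0.    1.82]
[ 0.514  -0.1325  0.34  ] -> [-16.17 -18.26  -1.44]
[ 0.514  -0.1325  0.238 ] -> [-16.17 -18.26   2.64]
```

>>> {"method": "apply_moves", "body": {"moves": [[[-4, -4.5, -1.4], [0, 0, 0.5], 1], [[-16.17, -18.26, -1.44], [0, 0, 1.82], 1], [[-16.17, -18.26, -1.44], [0, 0, 1.82], 1], [[-16.17, -18.26, -1.44], [0, 0, 1.82], 1], [[-16.17, -18.26, -1.44], [0, 0, 1.82], 1], [[-16.17, -18.26, -1.44], [0, 0, 1.82], 1], [[-16.17, -18.26, -1.44], [0, 0, 1.82], 1], [[-16.17, -18.26, -1.44], [0, 0, 1.82], 1], [[-16.17, -18.26, -1.44], [0, 0, 1.82], 1], [[-16.17, -18.26, -1.44], [0, 0, 1.82], 1], [[-16.17, -18.26, -1.44], [0, 0, 1.82], 1], [[-16.17, -18.26, -1.44], [0, 0, 1.82], 1], [[-16.17, -18.26, -1.44], [0, 0, 1.82], 1], [[-16.17, -18.26, -1.44], [0, 0, 1.82], 1]], "force": 40}}

```text
t: 3.25
eef_pos: [0.5134, -0.1339, 0.3399]
tool_rot: [-0.0, -0.694, 0.72, -0.0]
contact_force: [-0.2, -0.3, 0.3]
gripper_width: 0.999
```

Run:
```python
from h import *
snap("top","t1",(110,300,100,430));go([(.514,-.1325,.34),(.514,-.1325,.238)])
```

```text
t 3.3 pos [ 0.5135 -0.1336  0.3399] F [0.2 0.7 0.9] w 1.0 turn units [-0.   -0.   -0.01]
[ 0.514  -0.1325  0.34  ] -> [-0.05 -0.02 -0.  ]
[ 0.514  -0.1325  0.238 ] -> [-0.05 -0.02  4.08]
```

View pics/t1.png

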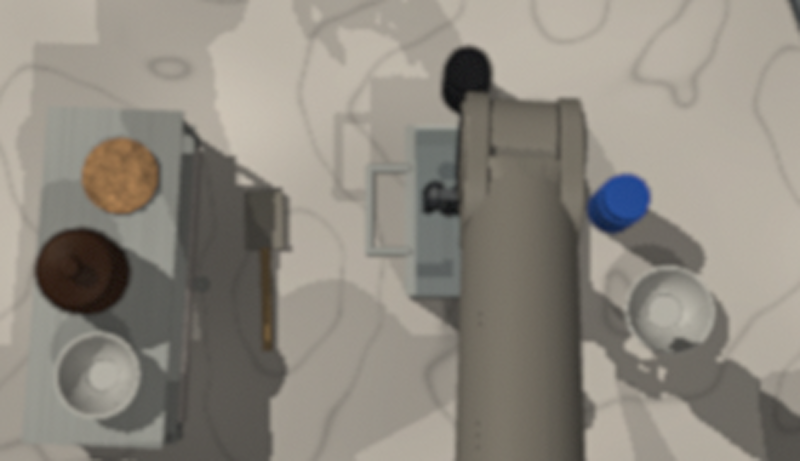

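>>> {"method": "apply_moves", "body": {"moves": [[[0, 0, 1.3], [0, 0, 0], 1], [[0, 0, 2.6], [0, 0, 0], 1], [[-0.03, 0, 3.4], [0, 0, 0], 1], [[-0.03, 0, 4.0], [0, 0, 0], 1], [[-0.03, 0, 4.05], [0, 0, 0], 1], [[-0.03, 0, 4.05], [0, 0, 0], -0.3], [[-0.03, 0, 4.05], [0, 0, 0], -0.3], [[-0.03, 0, 4.05], [0, 0, 0], -0.3], [[-0.03, 0, 4.05], [0, 0, 0], -0.3], [[-0.03, 0, 4.05], [0, 0, 0], -0.3], [[-0.03, 0, 4.05], [0, 0, 0], -0.3]], "force": 40}}

```text
t: 4.68
eef_pos: [0.5146, -0.1321, 0.2398]
tool_rot: [0.0, -0.695, 0.719, -0.001]
contact_force: [-1.7, -1.0, 6.9]
gripper_width: 0.715
```

Run:
```python
from h import *
snap("side","s2",(80,384,120,400));go([(.582,.284,.36)])
```

```text
t 4.72 pos [ 0.5146 -0.1321  0.2398] F [-1.1 -0.2  6.3] w 0.715 turn units [-0.01 -0.   -0.  ]
[0.582 0.284 0.36 ] -> [-16.73  -2.12  -4.81]
```

View pics/s2.png

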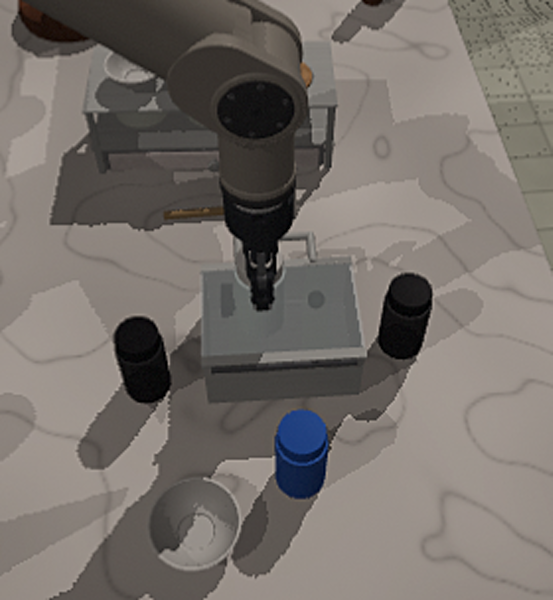

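>>> {"method": "apply_moves", "body": {"moves": [[[0, 0, -0.6], [0, 0, 0], -0.3], [[0, 0, -1.6], [0, 0, 0], -0.3], [[0, 0, -3.2], [0, 0, 0], -0.3], [[-0.5, 0, -4.4], [0, 0, 0], -0.3], [[-2, -0.25, -4.8], [0, 0, 0], -0.3], [[-4, -0.5, -4.8], [0, 0, 0], -0.3], [[-6, -0.75, -4.8], [0, 0, 0], -0.3], [[-8, -1, -4.8], [0, 0, 0], -0.3], [[-10, -1.25, -4.8], [0, 0, 0], -0.3], [[-12, -1.5, -4.8], [0, 0, 0], -0.3], [[-14, -1.8, -4.8], [0, 0, 0], -0.3], [[-15.6, -2, -4.8], [0, 0, 0], -0.3], [[-16.5, -2.12, -4.8], [0, 0, 0], -0.3], [[-16.73, -2.12, -4.8], [0, 0, 0], -0.3], [[-16.73, -2.12, -4.8], [0, 0, 0], -0.3], [[-16.73, -2.12, -4.8], [0, 0, 0], -0.3]]}}

```text
t: 6.72
eef_pos: [0.582, 0.2821, 0.3587]
tool_rot: [-0.0, -0.694, 0.72, -0.001]
contact_force: [0.3, -0.4, -3.2]
gripper_width: 0.713
```

Run:
```python
from h import *
snap("side","s3",(20,240,120,400));go([(.582,.284,.286)])
```

```text
t 6.78 pos [0.5819 0.2824 0.3588] F [-0.4  0.7 -3.9] w 0.717 turn units [-0.   -0.01 -0.02]
[0.582 0.284 0.286] -> [-0.07  0.    2.91]
```

View pics/s3.png

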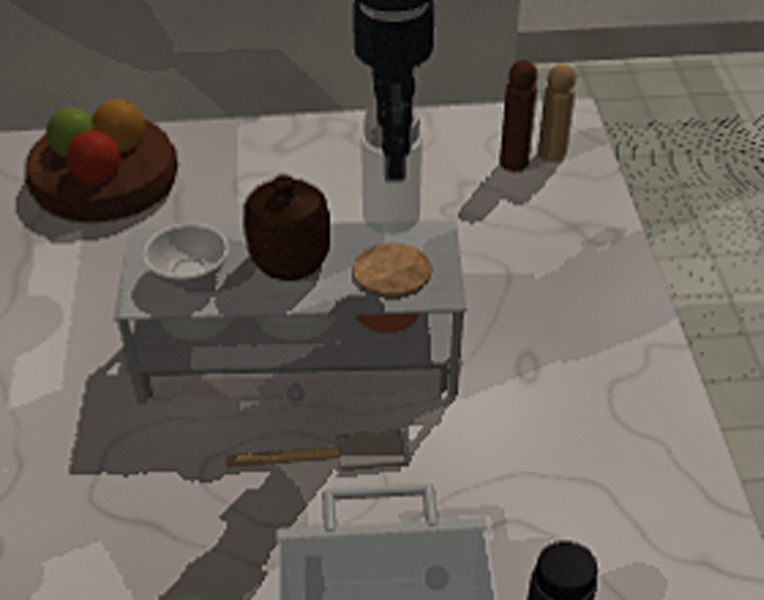

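>>> {"method": "apply_moves", "body": {"moves": [[[0, 0, 1.2], [0, 0, 0], -0.3], [[0, 0, 2.2], [0, 0, 0], -0.3], [[0, 0, 2.6], [0, 0, 0], -0.3], [[0, 0, 2.8], [0, 0, 0], -0.3], [[0, 0, 2.88], [0, 0, 0], -0.3], [[0, 0, 2.94], [0, 0, 0], -0.3], [[0, 0, 2.94], [0, 0, 0], -0.3], [[0, 0, 2.94], [0, 0, 0], -0.3]]}}

```text
t: 7.78
eef_pos: [0.5816, 0.2844, 0.2855]
tool_rot: [0.0, -0.695, 0.719, -0.0]
contact_force: [-0.7, -0.8, -3.3]
gripper_width: 0.71
```

Run:
```python
from h import *
snap("side","s4",(20,240,120,400));go([(.582,.284,.284)])
```

```text
t 7.83 pos [0.5816 0.2844 0.2854] F [-0.3  0.4 -2.6] w 0.711 turn units [-0.  0. -0.]
[0.582 0.284 0.284] -> [ 0.01 -0.02  0.06]
```

View pics/s4.png

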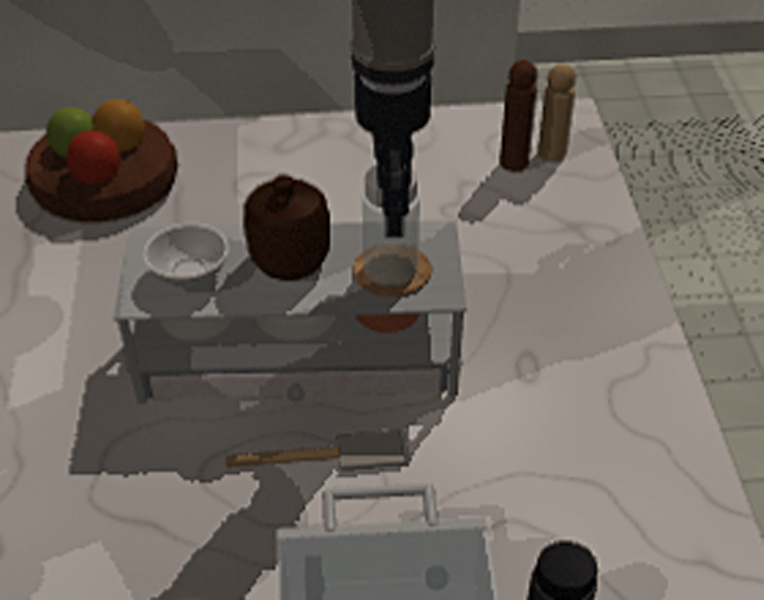

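Not touching yet (force still −3 N); centred on the mat. Lower a touch more.

>>> {"method": "apply_moves", "body": {"moves": [[[0, 0, 0.06], [0, 0, 0], -0.3], [[0, 0, 0.1], [0, 0, 0], -0.3], [[0, 0, 0.1], [0, 0, 0], -0.3]]}}

```text
t: 8.2
eef_pos: [0.5817, 0.2844, 0.284]
tool_rot: [0.001, -0.695, 0.719, -0.0]
contact_force: [-1.7, -2.0, 4.6]
gripper_width: 0.714
```

>>> {"method": "apply_moves", "body": {"moves": [[[0, 0, 0], [0, 0, 0], 0.7], [[0, 0, 0], [0, 0, 0], 1], [[0, 0, 0], [0, 0, 0], 1], [[0, 0, 0], [0, 0, 0], 1], [[0, 0, -1], [0, 0, 0], 1], [[0, 0, -2.5], [0, 0, 0], 1], [[0, 0, -4], [0, 0, 0], 1]]}}

```text
t: 9.07
eef_pos: [0.5814, 0.2842, 0.3835]
tool_rot: [-0.0, -0.695, 0.719, 0.0]
contact_force: [0.5, -0.3, -0.1]
gripper_width: 0.996
```

Run:
```python
from h import *
snap("side","s5",(20,240,120,400))
x,y=b2w([-.121,0,0],POSE)[0,:2]; print(x,y)
go([(x,y,.36),(x,y,.099+.054),(x,y,.099+.05)])
```

```text
0.5426378375443552 -0.002570771521288026
t 9.12 pos [0.5827 0.2854 0.3897] F [0.2 0.7 3.6] w 0.996 turn units [-0.04  0.02 -0.  ]
[ 0.5426 -0.0026  0.36  ] -> [11.57  1.21  1.13]
[ 0.5426 -0.0026  0.153 ] -> [11.61  1.26  9.41]
[ 0.5426 -0.0026  0.149 ] -> [11.61  1.27  9.57]
```

View pics/s5.png

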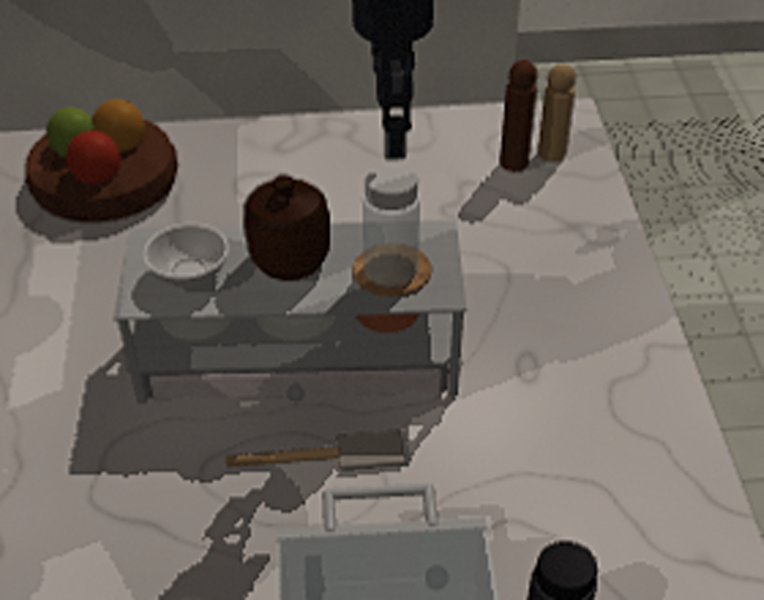

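>>> {"method": "apply_moves", "body": {"moves": [[[2, 0.2, 0], [0, 0, 0], 0.5], [[4.4, 0.5, 0.3], [0, 0, 0], 0], [[6.8, 0.7, 1.1], [0, 0, 0], 0], [[9.2, 1.0, 2.5], [0, 0, 0], 0], [[11, 1.2, 4], [0, 0, 0], 0], [[11.6, 1.21, 5.5], [0, 0, 0], 0], [[11.6, 1.21, 6], [0, 0, 0], 0], [[11.6, 1.21, 6], [0, 0, 0], 0], [[11.6, 1.21, 6], [0, 0, 0], 0]]}}

```text
t: 10.25
eef_pos: [0.5423, -0.0026, 0.2343]
tool_rot: [0.001, -0.696, 0.718, -0.001]
contact_force: [-0.3, 0.3, 0.6]
gripper_width: 0.502
```

Run:
```python
from h import *
snap("side","s6",(80,384,120,400))
x,y=b2w([-.121,0,0],POSE)[0,:2]; print(x,y)
go([(x,y,.099+.054),(x,y,.099+.05)])
```

```text
0.5426378375443552 -0.002570771521288026
t 10.3 pos [ 0.5423 -0.0029  0.2343] F [0.3 0.1 1.1] w 0.501 turn units [-0.02  0.    0.01]
[ 0.5426 -0.0026  0.153 ] -> [-0.01 -0.    3.25]
[ 0.5426 -0.0026  0.149 ] -> [-0.01 -0.    3.41]
```

View pics/s6.png

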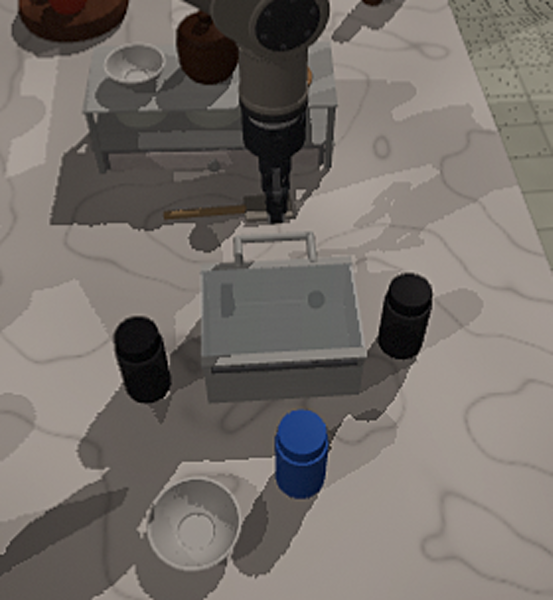

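>>> {"method": "apply_moves", "body": {"moves": [[[0, 0, 1.2], [0, 0, 0], 0], [[0, 0, 2.4], [0, 0, 0], 0], [[0, 0, 3], [0, 0, 0], 0], [[0, 0, 3.3], [0, 0, 0], 0], [[0, 0, 3.3], [0, 0, 0], 0], [[0, 0, 3.3], [0, 0, 0], -1], [[0, 0, 3.3], [0, 0, 0], -1], [[0, 0, 3.3], [0, 0, 0], -1], [[0, 0, 3.3], [0, 0, 0], -1], [[0, 0, 3.3], [0, 0, 0], -1]], "force": 30}}

```text
t: 11.55
eef_pos: [0.5419, -0.0007, 0.1513]
tool_rot: [0.002, -0.696, 0.718, 0.001]
contact_force: [-1.0, 8.7, 1.2]
gripper_width: 0.126
```

Run:
```python
from h import *
snap("side","s7",(80,384,120,400))
go([])
for a in np.r_[0:1.8:.125,1.76]:
    print(round(a,3),(.2*(1-np.cos(a))/.025).round(2),(-.2*np.sin(a)/.025).round(2))
```

```text
t 11.6 pos [ 0.5419 -0.0007  0.1513] F [-1.   9.4  0.7] w 0.127 turn units [-0.01  0.02  0.01]
0.0 0.0 -0.0
0.125 0.06 -1.0
0.25 0.25 -1.98
0.375 0.56 -2.93
0.5 0.98 -3.84
0.625 1.51 -4.68
0.75 2.15 -5.45
0.875 2.87 -6.14
1.0 3.68 -6.73
1.125 4.55 -7.22
1.25 5.48 -7.59
1.375 6.44 -7.85
1.5 7.43 -7.98
1.625 8.43 -7.99
1.75 9.43 -7.87
1.76 9.5 -7.86
```

View pics/s7.png

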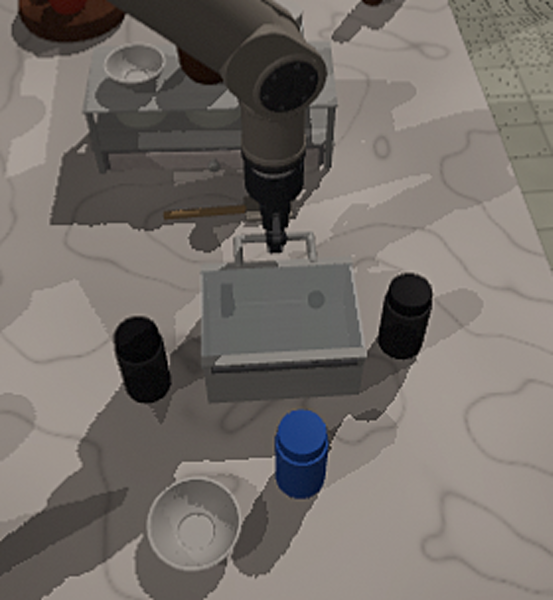

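>>> {"method": "apply_moves", "body": {"moves": [[[-0.1, 0, 0], [0, 0, 0], -1], [[-0.1, 0, -0.5], [0, 0, 0], -1], [[-0.04, 0, -1.0], [0, 0, 0], -1], [[0.15, 0, -1.98], [0, 0, 0], -1], [[0.46, 0, -2.93], [0, 0, 0], -1], [[0.88, 0, -3.84], [0, 0, 0], -1], [[1.41, 0, -4.68], [0, 0, 0], -1], [[2.05, 0, -5.45], [0, 0, 0], -1], [[2.77, 0, -6.14], [0, 0, 0], -1], [[3.58, 0, -6.73], [0, 0, 0], -1], [[4.45, 0, -7.22], [0, 0, 0], -1], [[4.45, 0, -7.22], [0, 0, 0], -1]]}}

```text
t: 13.1
eef_pos: [0.539, -0.1157, 0.3354]
tool_rot: [0.003, -0.694, 0.72, -0.002]
contact_force: [0.5, 7.5, 12.4]
gripper_width: 0.129
```

Run:
```python
from h import *
snap("side","s8",(80,384,120,400))
go([])
```

```text
t 13.15 pos [ 0.539  -0.1147  0.3349] F [ 0.8  7.3 12.1] w 0.127 turn units [-0.04  0.01 -0.01]
```

View pics/s8.png

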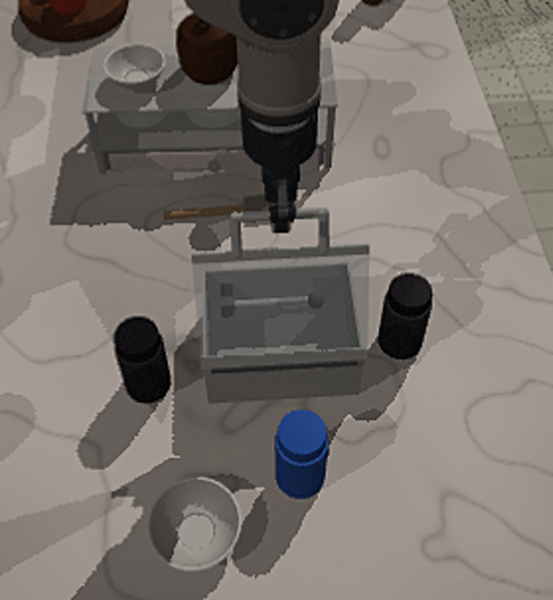

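>>> {"method": "apply_moves", "body": {"moves": [[[-0.06, 0, -0.12], [0, 0, 0], -1], [[0.42, 0, -0.32], [0, 0, 0], -1], [[0.88, 0, -0.5], [0, 0, 0], -1], [[1.36, 0, -0.66], [0, 0, 0], -1], [[1.84, 0, -0.77], [0, 0, 0], -1], [[2.33, 0, -0.85], [0, 0, 0], -1], [[2.83, 0, -0.89], [0, 0, 0], -1], [[3.33, 0, -0.91], [0, 0, 0], -1], [[3.83, 0, -0.9], [0, 0, 0], -1], [[4.33, 0, -0.85], [0, 0, 0], -1], [[4.83, 0, -0.78], [0, 0, 0], -1], [[4.83, 0, -0.78], [0, 0, 0], -1]]}}

```text
t: 14.65
eef_pos: [0.5353, -0.236, 0.3528]
tool_rot: [0.003, -0.695, 0.719, -0.002]
contact_force: [7.3, 2.3, 3.6]
gripper_width: 0.127
```

Run:
```python
from h import *
snap("side","s9",(80,384,120,400))
go([])
```

```text
t 14.7 pos [ 0.5353 -0.236   0.3528] F [6.9 1.6 3.8] w 0.128 turn units [-0.04  0.   -0.  ]
```

View pics/s9.png

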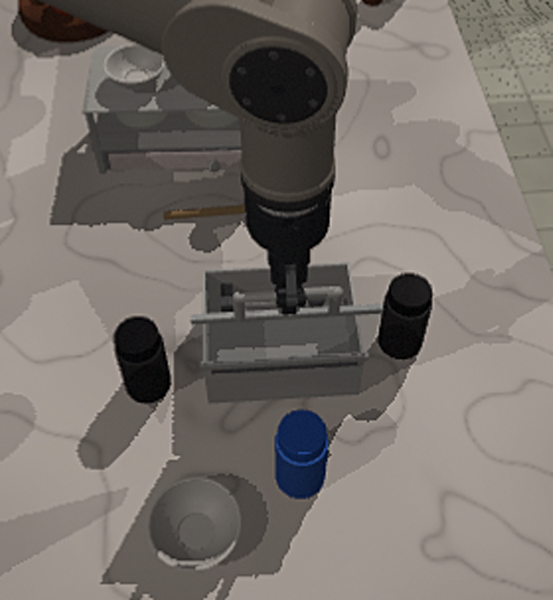

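>>> {"method": "apply_moves", "body": {"moves": [[[0.05, 0, 0], [0, 0, 0], -1], [[0.05, 0, 0], [0, 0, 0], -0.2], [[0.05, 0, 0], [0, 0, 0], 0], [[0.05, 0, 0], [0, 0, 0], 0], [[0.05, 0, -1], [0, 0, 0], 0], [[0.05, 0, -2.4], [0, 0, 0], 0], [[0.05, 0, -3], [0, 0, 0], 0]]}}

```text
t: 15.58
eef_pos: [0.5333, -0.238, 0.427]
tool_rot: [0.0, -0.694, 0.719, -0.001]
contact_force: [-0.3, -0.3, -0.8]
gripper_width: 0.495
```

Run:
```python
from h import *
snap("side","s10",(80,384,120,400));snap("top","t10",(110,300,100,430))
x,y=b2w([-.028,.05,0],POSE)[0,:2]; print(x,y)
go([(x,y,.40),(x,y,.26),(x,y,.077+.046)])
```

```text
0.5894282716956822 -0.0972262271058994
t 15.68 pos [ 0.5334 -0.2379  0.4265] F [-0.5 -0.1 -0.7] w 0.502 turn units [-0.01 -0.01 -0.01]
[ 0.5894 -0.0972  0.4   ] -> [-5.7  -2.04  1.06]
[ 0.5894 -0.0972  0.26  ] -> [-5.71 -2.02  6.66]
[ 0.5894 -0.0972  0.123 ] -> [-5.71 -2.01 12.14]
```

View pics/s10.png

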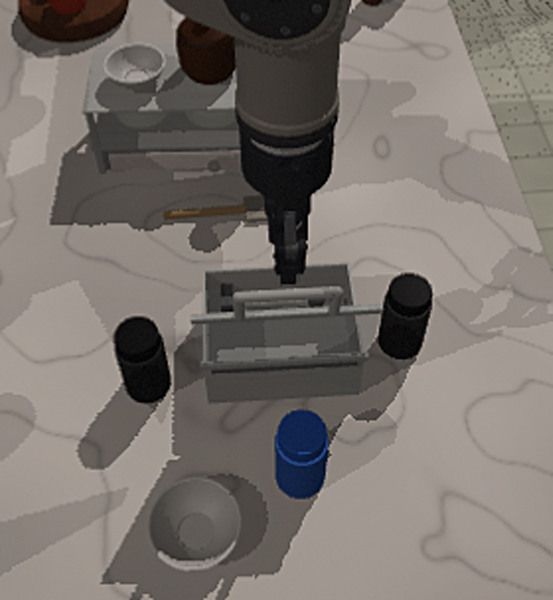

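View pics/t10.png

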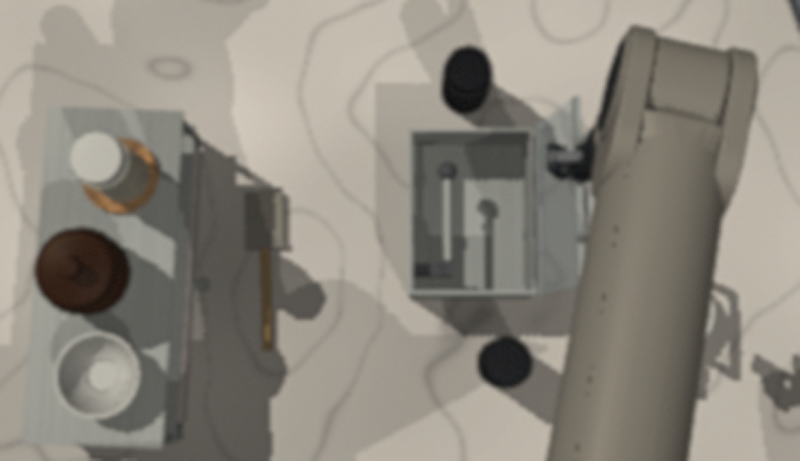

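>>> {"method": "apply_moves", "body": {"moves": [[[-1.8, -0.6, 0], [0, 0, 0], 0], [[-3.8, -1.3, 0.5], [0, 0, 0], 0], [[-5.6, -1.9, 2], [0, 0, 0], 0], [[-5.78, -2.02, 4.2], [0, 0, 0], 0], [[-5.78, -2.02, 6.4], [0, 0, 0], 0], [[-5.78, -2.02, 8], [0, 0, 0], 0], [[-5.78, -2.02, 8], [0, 0, 0], 0], [[-5.78, -2.02, 8], [0, 0, 0], 0]]}}

```text
t: 16.68
eef_pos: [0.589, -0.095, 0.2261]
tool_rot: [0.0, -0.695, 0.719, -0.0]
contact_force: [0.4, -0.2, 0.6]
gripper_width: 0.501
```

Run:
```python
from h import *
snap("side","s11",(80,384,120,400));snap("top","t11",(110,300,100,430))
x,y=b2w([-.028,.05,0],POSE)[0,:2]
go([(x,y+.0017,.137)])
```

```text
t 16.77 pos [ 0.5896 -0.095   0.2272] F [-0.4  0.2 -0.6] w 0.499 turn units [-0.02 -0.   -0.  ]
[ 0.5894 -0.0955  0.137 ] -> [0.02 0.02 3.61]
```

View pics/s11.png

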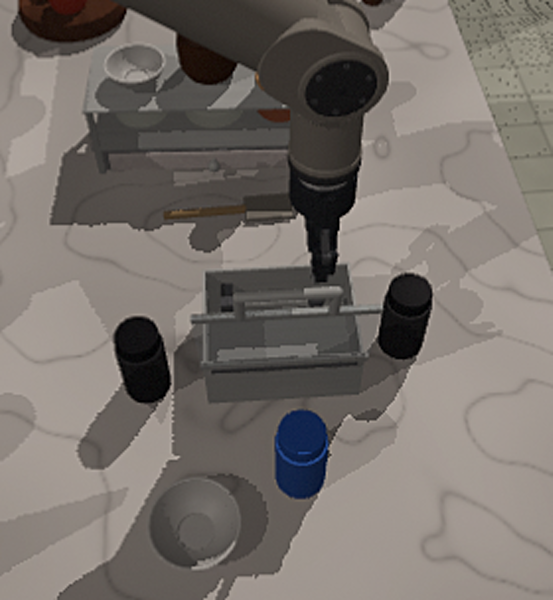

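>>> {"method": "apply_moves", "body": {"moves": [[[0, 0.02, 1.2], [0, 0, 0], 0], [[0.02, 0.02, 2.4], [0, 0, 0], 0], [[0.02, 0.02, 3.2], [0, 0, 0], 0], [[0.02, 0.02, 3.6], [0, 0, 0], 0], [[0.02, 0.02, 3.6], [0, 0, 0], 0], [[0.02, 0.02, 3.6], [0, 0, 0], -1], [[0.02, 0.02, 3.6], [0, 0, 0], -1], [[0.02, 0.02, 3.6], [0, 0, 0], -1], [[0.02, 0.02, 3.6], [0, 0, 0], -1]], "force": 30}}

```text
t: 17.9
eef_pos: [0.5888, -0.0946, 0.1362]
tool_rot: [0.001, -0.695, 0.719, -0.0]
contact_force: [-1.4, 4.0, 6.3]
gripper_width: 0.255
```

Run:
```python
from h import *
go([])
for a in np.r_[0:1.7:.125,1.7,1.75]:
    d=.115*(np.cos(a)-1)/.025; s=.115*np.sin(a)/.025
    print(round(a,3),"x",(s*.343).round(2),"y",-d.round(2),"z",(-s*.939).round(2))
```

```text
t 17.9 pos [ 0.5888 -0.0946  0.1362] F [-1.4  4.   6.3] w 0.255 turn units [-0.01  0.   -0.  ]
0.0 x 0.0 y -0.0 z -0.0
0.125 x 0.2 y 0.04 z -0.54
0.25 x 0.39 y 0.14 z -1.07
0.375 x 0.58 y 0.32 z -1.58
0.5 x 0.76 y 0.56 z -2.07
0.625 x 0.92 y 0.87 z -2.53
0.75 x 1.08 y 1.23 z -2.94
0.875 x 1.21 y 1.65 z -3.32
1.0 x 1.33 y 2.11 z -3.63
1.125 x 1.42 y 2.62 z -3.9
1.25 x 1.5 y 3.15 z -4.1
1.375 x 1.55 y 3.71 z -4.24
1.5 x 1.57 y 4.27 z -4.31
1.625 x 1.58 y 4.85 z -4.31
1.7 x 1.56 y 5.19 z -4.28
1.75 x 1.55 y 5.42 z -4.25
```

>>> {"method": "apply_moves", "body": {"moves": [[[0.05, 0.01, -0.27], [0, 0, 0], -1], [[0.15, 0.04, -0.54], [0, 0, 0], -1], [[0.35, 0.14, -1.07], [0, 0, 0], -1], [[0.54, 0.32, -1.58], [0, 0, 0], -1], [[0.72, 0.56, -2.07], [0, 0, 0], -1], [[0.72, 0.56, -2.07], [0, 0, 0], -1]]}}

```text
t: 18.65
eef_pos: [0.5721, -0.113, 0.1879]
tool_rot: [-0.0, -0.695, 0.719, 0.0]
contact_force: [-1.2, 4.5, -0.6]
gripper_width: 0.256
```

Run:
```python
from h import *
snap("side","s12",(150,300,180,380));snap("top","t12",(110,300,100,430))
go([])
```

```text
t 18.75 pos [ 0.5724 -0.1128  0.1874] F [-1.6  4.6 -0.2] w 0.255 turn units [ 0.01  0.   -0.  ]
```

View pics/s12.png

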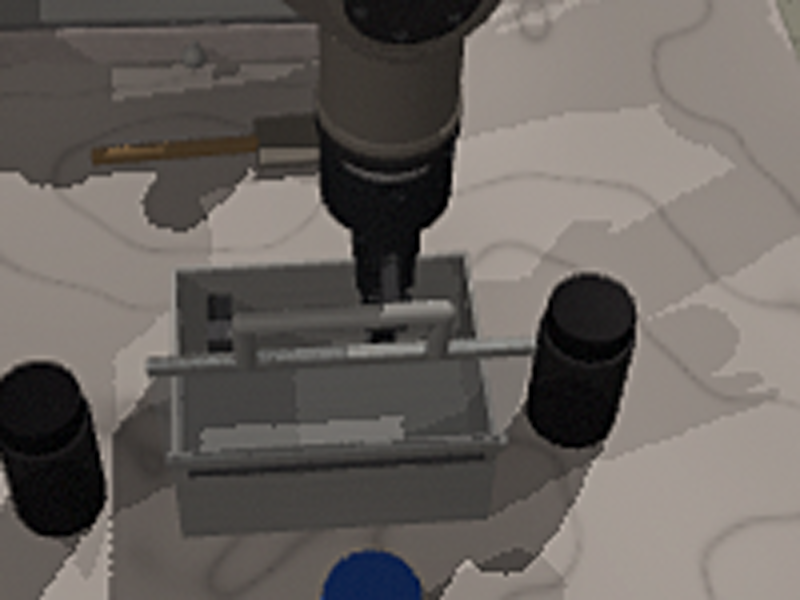

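View pics/t12.png

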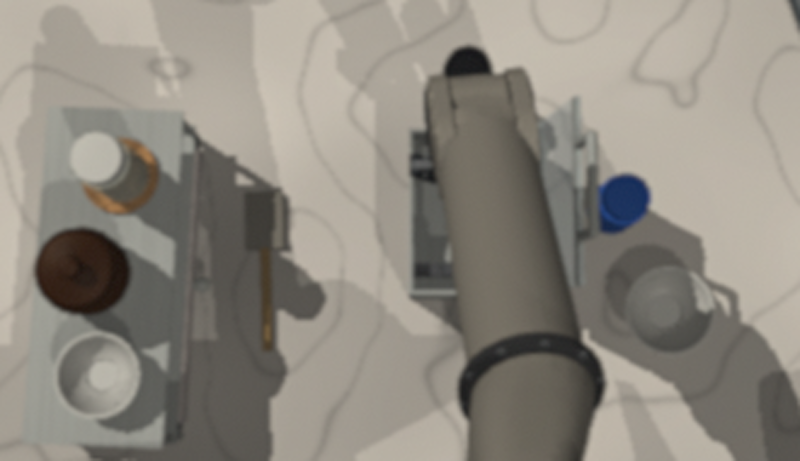

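>>> {"method": "apply_moves", "body": {"moves": [[[0.13, 0.31, -0.46], [0, 0, 0], -1], [[0.28, 0.67, -0.87], [0, 0, 0], -1], [[0.41, 1.09, -1.25], [0, 0, 0], -1], [[0.53, 1.55, -1.56], [0, 0, 0], -1], [[0.62, 2.06, -1.83], [0, 0, 0], -1], [[0.7, 2.59, -2.03], [0, 0, 0], -1], [[0.75, 3.15, -2.17], [0, 0, 0], -1], [[0.77, 3.71, -2.24], [0, 0, 0], -1], [[0.77, 3.71, -2.24], [0, 0, 0], -1]]}}

```text
t: 19.88
eef_pos: [0.479, -0.1307, 0.2437]
tool_rot: [-0.001, -0.694, 0.72, -0.001]
contact_force: [0.7, -5.9, 1.3]
gripper_width: 0.252
```

Run:
```python
from h import *
snap("side","s13",(150,300,180,380))
go([])
```

```text
t 19.93 pos [ 0.4794 -0.1306  0.2437] F [ 0.8 -8.3  0.9] w 0.257 turn units [-0.01 -0.01 -0.01]
```

View pics/s13.png

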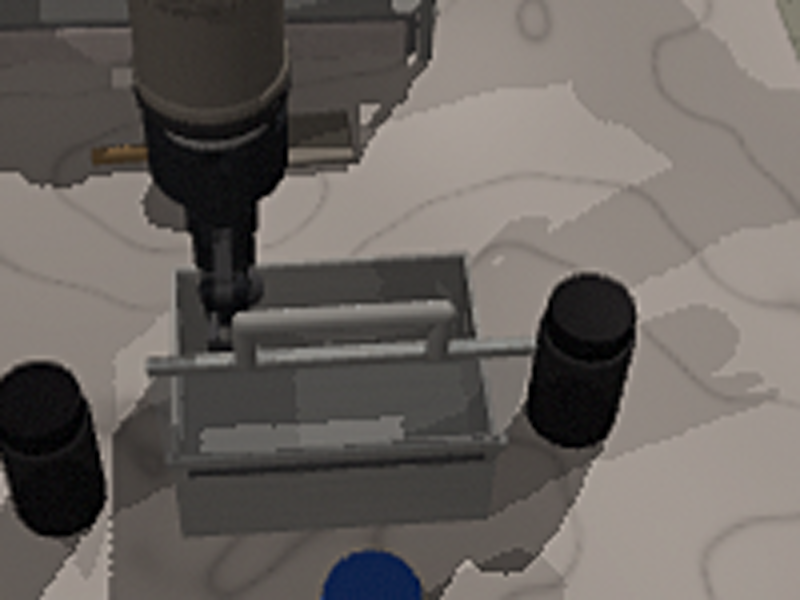

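>>> {"method": "apply_moves", "body": {"moves": [[[0.06, 0.58, 0], [0, 0, 0], -1], [[0.06, 0.92, 0.03], [0, 0, 0], -1], [[0.06, 1.15, 0.06], [0, 0, 0], -1], [[0.06, 1.25, 0.07], [0, 0, 0], -1], [[0.06, 1.25, 0.07], [0, 0, 0], -1]]}}

```text
t: 20.55
eef_pos: [0.4482, -0.1301, 0.2417]
tool_rot: [-0.0, -0.695, 0.719, -0.001]
contact_force: [-0.9, -5.4, 5.4]
gripper_width: 0.243
```

Run:
```python
from h import *
go([])
print(b2w([.0108,-.0855,.183],POSE))
```

```text
t 20.55 pos [ 0.4482 -0.1301  0.2417] F [-0.9 -5.4  5.4] w 0.243 turn units [-0.   -0.01 -0.01]
[[ 0.45268068 -0.13136984  0.183     ]]
```

>>> {"method": "apply_moves", "body": {"moves": [[[0, 0, 0], [0, 0, 0], -0.4], [[0, 0, 0], [0, 0, 0], 0], [[0, 0, 0], [0, 0, 0], 0], [[0, 0, -1.5], [0, 0, 0], 0], [[0, 0, -3.5], [0, 0, 0], 0], [[-2, 0, -5.5], [0, 0, 0], 0], [[-2, 0, -5.5], [0, 0, 0], 0]]}}

```text
t: 21.42
eef_pos: [0.4519, -0.0762, 0.3819]
tool_rot: [0.002, -0.696, 0.718, -0.002]
contact_force: [-0.2, -0.0, -0.3]
gripper_width: 0.503
```

Run:
```python
from h import *
snap("side","s14",(150,300,180,380));snap("top","t14",(130,270,200,380))
go([])
for q in (0.,1.55,1.65,1.75):
    P=np.array([-.028,-.065,.077])+.115*(np.cos(q)*np.array([0,1,0])+np.sin(q)*np.array([.343,0,.939]))
    w=b2w(P,POSE); print(q,w,[ (proj("side",w)[0]-[180,150])*4,(proj("top",w)[0]-[200,130])*600/140])
```

```text
t 21.52 pos [ 0.4506 -0.0786  0.379 ] F [ 0.5 -0.3 -0.6] w 0.498 turn units [-0.01 -0.    0.01]
0.0 [[ 0.58942827 -0.09722623  0.077     ]] [array([399.28780887, 328.99093294]), array([363.10688689, 217.23859174])]
1.55 [[ 0.47553693 -0.13278876  0.18496165]] [array([220.94462521, 288.38224811]), array([429.98494159, 365.23876788])]
1.65 [[ 0.46405728 -0.13228076  0.18464647]] [array([201.48912119, 289.41264335]), array([429.72756915, 383.45200966])]
1.75 [[ 0.45268193 -0.13138322  0.18325572]] [array([182.31439995, 290.96864558]), array([428.73892941, 401.68908011])]
```

View pics/s14.png

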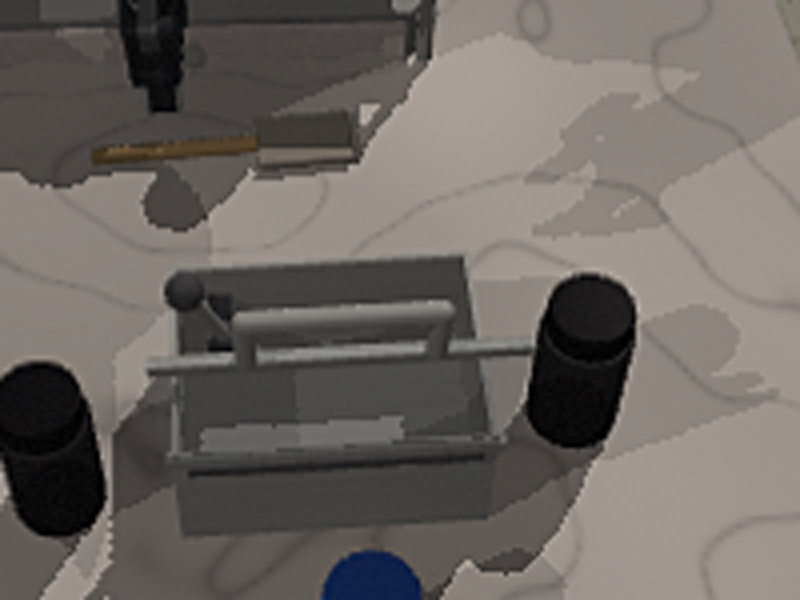

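View pics/t14.png

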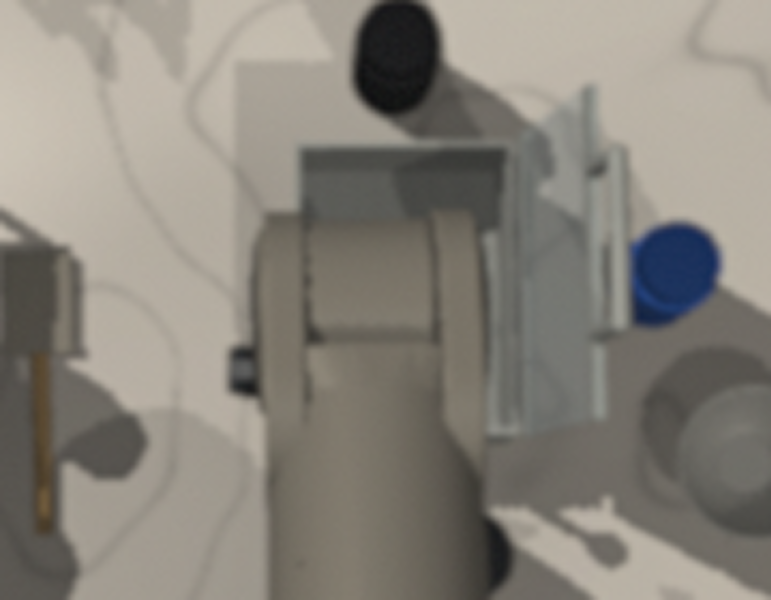

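Run:
```python
from h import *
go([(.5345,-.2365,.435),(.5345,-.2365,.3525)])
```

```text
t 21.52 pos [ 0.4506 -0.0786  0.379 ] F [ 0.5 -0.3 -0.6] w 0.498 turn units [-0.01 -0.    0.01]
[ 0.5345 -0.2365  0.435 ] -> [ 6.2  -3.56 -2.23]
[ 0.5345 -0.2365  0.3525] -> [ 6.2  -3.56  1.07]
```

>>> {"method": "apply_moves", "body": {"moves": [[[0, -0.5, -2.2], [0, 0, 0], 0], [[1.5, -1.5, -2.23], [0, 0, 0], 0], [[3.5, -2.6, -2.23], [0, 0, 0], 0], [[5.4, -3.3, -2.23], [0, 0, 0], 0], [[6.2, -3.56, -2.23], [0, 0, 0], 0], [[6.2, -3.56, -2.23], [0, 0, 0], 0], [[6.2, -3.56, -2.23], [0, 0, 0], 0]]}}

```text
t: 22.4
eef_pos: [0.5338, -0.2358, 0.4338]
tool_rot: [0.0, -0.695, 0.719, 0.001]
contact_force: [-0.3, 0.7, 0.5]
gripper_width: 0.502
```

Run:
```python
from h import *
snap("side","s15",(150,300,180,380))
go([(.5345,-.2365,.3525)])
```

```text
t 22.45 pos [ 0.5339 -0.2356  0.4342] F [-0.9 -0.1  0.8] w 0.501 turn units [0.   0.   0.01]
[ 0.5345 -0.2365  0.3525] -> [ 0.04 -0.03  3.27]
```

View pics/s15.png

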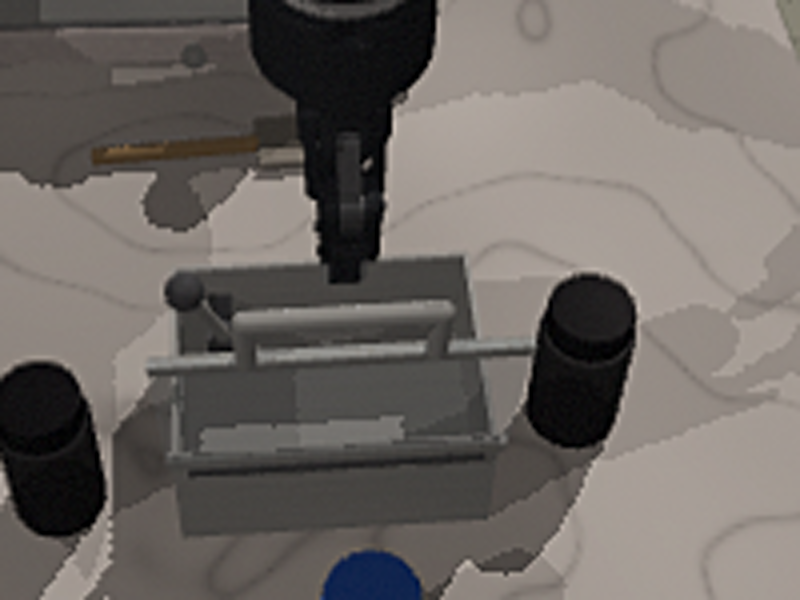

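>>> {"method": "apply_moves", "body": {"moves": [[[0.04, 0, 1.2], [0, 0, 0], 0], [[0.04, 0, 2.3], [0, 0, 0], 0], [[0.04, 0, 3], [0, 0, 0], 0], [[0.04, 0, 3.27], [0, 0, 0], 0], [[0.04, 0, 3.27], [0, 0, 0], 0], [[0.04, 0, 3.27], [0, 0, 0], -1], [[0.04, 0, 3.27], [0, 0, 0], -1], [[0.04, 0, 3.27], [0, 0, 0], -1], [[0.04, 0, 3.27], [0, 0, 0], -1], [[0.04, 0, 3.27], [0, 0, 0], -1]], "force": 30}}

```text
t: 23.7
eef_pos: [0.5346, -0.2362, 0.3538]
tool_rot: [0.001, -0.695, 0.719, 0.0]
contact_force: [-1.9, 5.0, 4.3]
gripper_width: 0.125
```

Run:
```python
from h import *
go([])
a0=1.75
for a in np.r_[1.75:1.0:-.0625]:
    print(round(a,3),(.2*(np.cos(a0)-np.cos(a))/.025).round(2),(-.2*(np.sin(a)-np.sin(a0))/.025).round(2))
```

```text
t 23.7 pos [ 0.5346 -0.2362  0.3538] F [-1.9  5.   4.3] w 0.125 turn units [-0.01  0.01  0.01]
1.75 0.0 -0.0
1.688 -0.49 -0.07
1.625 -0.99 -0.12
1.562 -1.49 -0.13
1.5 -1.99 -0.11
1.438 -2.49 -0.06
1.375 -2.98 0.02
1.312 -3.47 0.14
1.25 -3.95 0.28
1.188 -4.42 0.45
1.125 -4.88 0.65
1.062 -5.32 0.88
```

>>> {"method": "apply_moves", "body": {"moves": [[[-0.3, 0, -0.07], [0, 0, 0], -1], [[-0.55, 0, -0.11], [0, 0, 0], -1], [[-1.05, 0, -0.16], [0, 0, 0], -1], [[-1.55, 0, -0.17], [0, 0, 0], -1], [[-2.05, 0, -0.15], [0, 0, 0], -1], [[-2.55, 0, -0.1], [0, 0, 0], -1], [[-3.04, 0, -0.02], [0, 0, 0], -1], [[-3.53, 0, 0.1], [0, 0, 0], -1], [[-4.01, 0, 0.24], [0, 0, 0], -1], [[-4.48, 0, 0.41], [0, 0, 0], -1], [[-4.9, 0, 0.61], [0, 0, 0], -1], [[-4.94, 0, 0.61], [0, 0, 0], -1]]}}

```text
t: 25.2
eef_pos: [0.5378, -0.1141, 0.3363]
tool_rot: [-0.001, -0.695, 0.719, 0.001]
contact_force: [-4.4, -1.4, -1.3]
gripper_width: 0.125
```

Run:
```python
from h import *
snap("side","s16",(150,300,180,380))
go([])
```

```text
t 25.25 pos [ 0.5378 -0.1147  0.3366] F [-4.7  0.7 -1.1] w 0.124 turn units [ 0.01  0.   -0.  ]
```

View pics/s16.png

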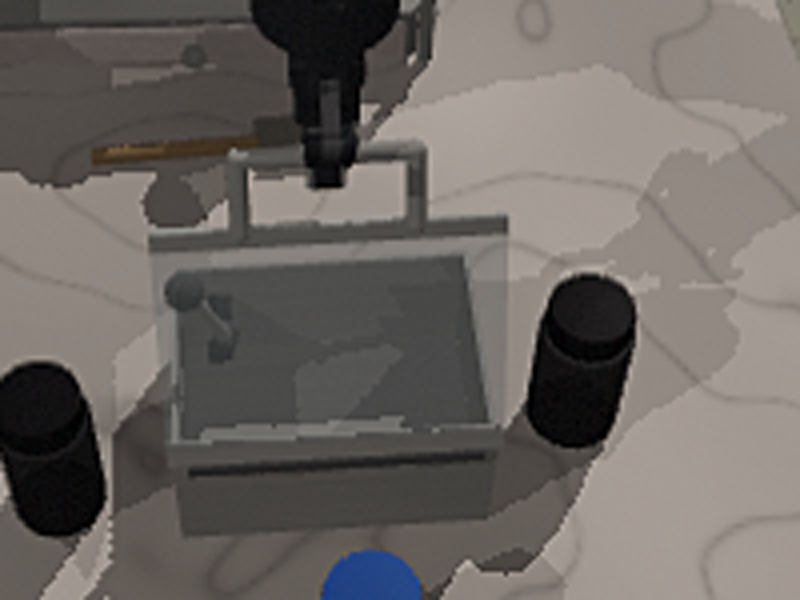

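>>> {"method": "apply_moves", "body": {"moves": [[[-0.11, 0, 0.05], [0, 0, 0], -1], [[-0.22, 0, 0.11], [0, 0, 0], -1], [[-0.33, 0, 0.17], [0, 0, 0], -1], [[-0.44, 0, 0.23], [0, 0, 0], -1], [[-0.5, 0, 0.27], [0, 0, 0], -1], [[-0.55, 0, 0.3], [0, 0, 0], -1], [[-0.55, 0, 0.3], [0, 0, 0], -1]]}}

```text
t: 26.12
eef_pos: [0.5382, -0.1016, 0.3297]
tool_rot: [-0.001, -0.694, 0.72, 0.001]
contact_force: [-5.6, 0.6, 1.2]
gripper_width: 0.127
```

>>> {"method": "apply_moves", "body": {"moves": [[[-0.05, 0, 0.03], [0, 0, 0], -1], [[-0.1, 0, 0.06], [0, 0, 0], -1], [[-0.1, 0, 0.06], [0, 0, 0], -1]]}}

```text
t: 26.5
eef_pos: [0.5383, -0.0991, 0.3281]
tool_rot: [-0.001, -0.694, 0.72, 0.001]
contact_force: [-5.0, 1.1, -0.3]
gripper_width: 0.128
```

>>> {"method": "apply_moves", "body": {"moves": [[[-0.05, 0, 0.03], [0, 0, 0], -1], [[-0.1, 0, 0.06], [0, 0, 0], -1], [[-0.1, 0, 0.06], [0, 0, 0], -1]]}}

```text
t: 26.88
eef_pos: [0.5383, -0.0969, 0.3269]
tool_rot: [-0.001, -0.694, 0.72, 0.0]
contact_force: [-6.4, 0.3, 2.5]
gripper_width: 0.124
```

>>> {"method": "apply_moves", "body": {"moves": [[[-0.05, 0, 0.03], [0, 0, 0], -1], [[-0.1, 0, 0.06], [0, 0, 0], -1], [[-0.1, 0, 0.06], [0, 0, 0], -1]]}}

```text
t: 27.25
eef_pos: [0.5384, -0.096, 0.3263]
tool_rot: [-0.001, -0.694, 0.72, -0.001]
contact_force: [-9.0, -3.9, 8.1]
gripper_width: 0.121
```

>>> {"method": "apply_moves", "body": {"moves": [[[-0.05, 0, 0.03], [0, 0, 0], -1], [[-0.1, 0, 0.06], [0, 0, 0], -1], [[-0.1, 0, 0.06], [0, 0, 0], -1]]}}

```text
t: 27.62
eef_pos: [0.5384, -0.0952, 0.3259]
tool_rot: [-0.002, -0.693, 0.721, -0.002]
contact_force: [-11.9, -8.6, 15.3]
gripper_width: 0.122
```

>>> {"method": "apply_moves", "body": {"moves": [[[0.08, 0, -0.05], [0, 0, 0], -1], [[0.13, 0, -0.08], [0, 0, 0], -1], [[0.13, 0, -0.08], [0, 0, 0], -1]]}}

```text
t: 28.0
eef_pos: [0.5383, -0.0963, 0.3265]
tool_rot: [-0.001, -0.694, 0.72, -0.0]
contact_force: [-7.8, -2.3, 6.2]
gripper_width: 0.13
```

Run:
```python
from h import *
snap("side","s17",(150,300,180,380))
go([])
```

```text
t 28.05 pos [ 0.5384 -0.0963  0.3265] F [-8.2 -2.1  5.9] w 0.128 turn units [ 0.01 -0.01 -0.02]
```

View pics/s17.png

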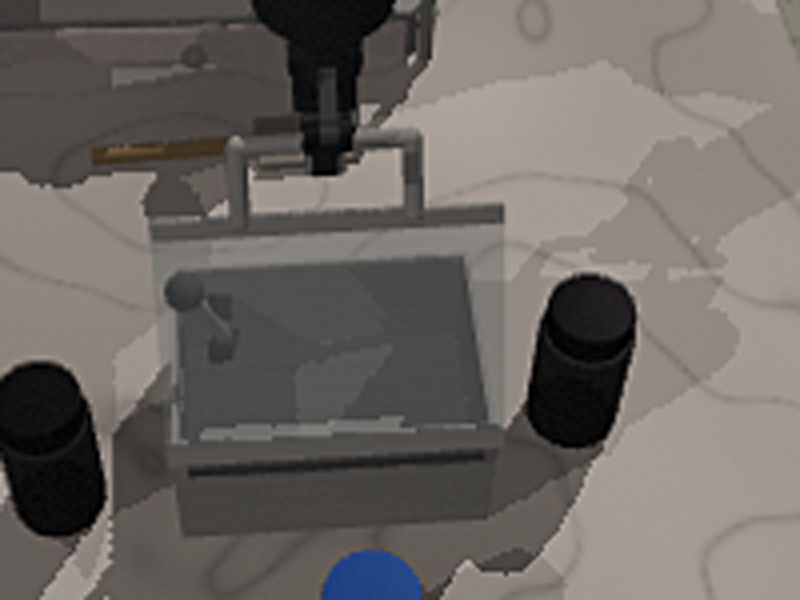

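>>> {"method": "apply_moves", "body": {"moves": [[[0, 0, 0], [0, 0, 0], -0.6], [[0, 0, 0], [0, 0, 0], -0.3], [[0, 0, 0], [0, 0, 0], 0], [[0, 0, 0], [0, 0, 0], 0], [[0, 0, -1], [0, 0, 0], 0], [[0, 0, -2.5], [0, 0, 0], 0], [[0, 0, -4.5], [0, 0, 0], 0], [[-2, 0, -5], [0, 0, 0], 0], [[-4, 0, -5], [0, 0, 0], 0], [[-4, 0, -5], [0, 0, 0], 0]]}}

```text
t: 29.3
eef_pos: [0.5423, 0.0106, 0.4514]
tool_rot: [0.001, -0.698, 0.716, 0.0]
contact_force: [-0.4, 0.1, -0.1]
gripper_width: 0.497
```

Run:
```python
from h import *
snap("side","s18");snap("top","t18",(110,300,100,430))
go([])
for a in (.93,1.03,1.12):
  for yy in (-50,50): print(a,yy,proj("side",b2w([.079-.2*np.cos(a)-.002,yy*.001,.099+.2*np.sin(a)],POSE))[0]*1.5625)
```

```text
t 29.4 pos [0.5425 0.0057 0.4508] F [ 0.5 -0.3 -1.2] w 0.501 turn units [ 0. -0.  0.]
0.93 -50 [373.0535033  287.27092291]
0.93 50 [440.69531784 284.35535477]
1.03 -50 [372.97968243 290.78247142]
1.03 50 [442.02341541 287.79851428]
1.12 -50 [372.96756066 295.21481625]
1.12 50 [443.28057838 292.1657004 ]
```

View pics/s18.png

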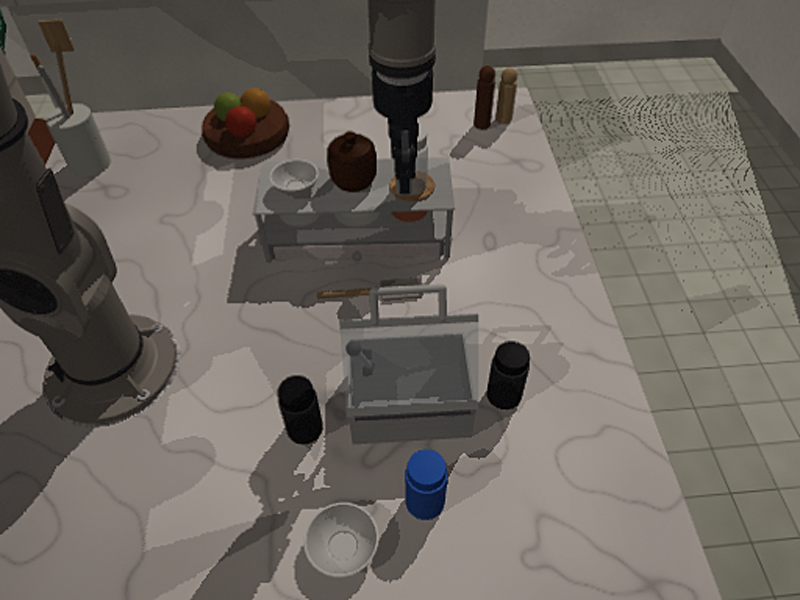

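View pics/t18.png

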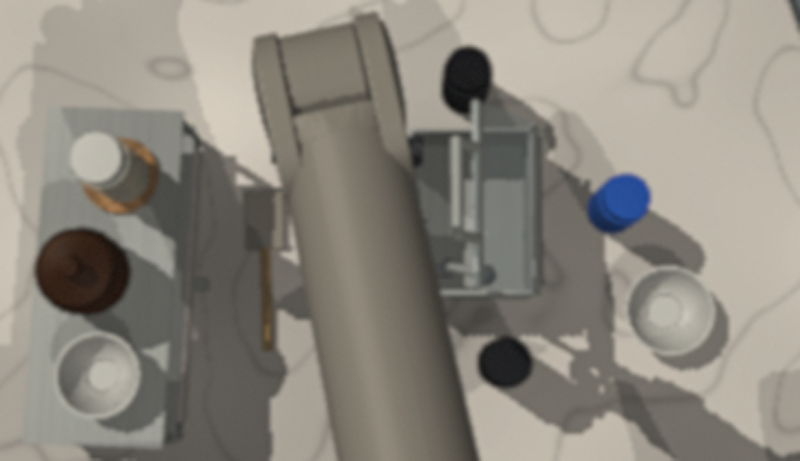

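>>> {"method": "apply_moves", "body": {"moves": [[[0, 0, 0], [0, 0, 0], 0], [[0, 0, 0], [0, 0, 0], 0], [[0, 0, 0], [0, 0, 0], 0], [[0, 0, 0], [0, 0, 0], 0]]}}

```text
t: 29.9
eef_pos: [0.5425, 0.0052, 0.4509]
tool_rot: [-0.0, -0.694, 0.72, -0.0]
contact_force: [0.0, 0.4, 0.1]
gripper_width: 0.502
```

Run:
```python
from h import *
print(atz("top",100+97/2.4242-.3,110+160/2.4242-.3,.27))
snap("side","s19",(150,300,180,380))
go([])
```

```text
[0.57847121 0.28146588 0.27      ]
t 29.95 pos [0.5425 0.0052 0.4509] F [ 0.5 -0.7 -0.6] w 0.502 turn units [-0.    0.   -0.01]
```

View pics/s19.png

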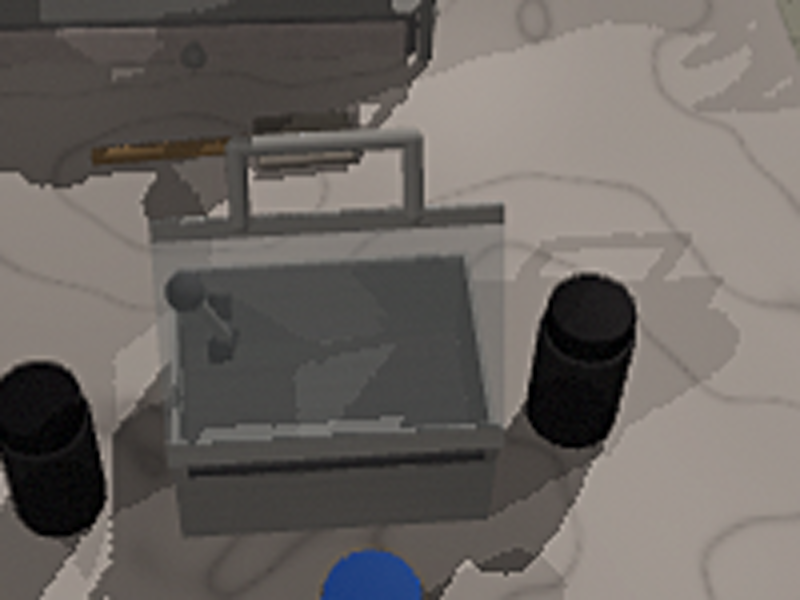

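The lid rests on the ball (ball at about pixel (184, 292), bar at rows 135–145) and has not moved since I let go. The arm is clear of everything.

```bash
python3 -c "
from station import *
print(hand_in())"
```

```text
the job is handed in; nothing more can be done
None
```

I completed the whole sequence in about 30 of the 72 s and handed the job in; no verdict was reported. I moved the canister to the cork mat, swung the lid back to its stop and flipped the stay up. I then brought the lid forward, held all the way, until it pressed on the stay's ball, and let go.

**Last checks, from the camera images and the force readings:**
- **Canister:** it stands upright on the mat, about 4 mm from the mat's centre.
- **Stay:** the ball sits where the model puts it at about 1.74 rad, above the 1.65 required.
- **Lid:** it reads about 1.03 rad from the bar's pixels and stayed put after release. I could not measure its force on the stay directly. While I still held it, pressing down gave a reaction of about 15 N, so it was bearing on the ball.
- **Bystanders:** the pot, the dishes and the scraper show no visible shift in the pictures. I checked these by eye only.
- **Arm:** it is clear of everything, with the contact force near zero.

**Small disagreements along the way:**
- The lid bar lay about 2 mm off my first bin estimate, which gave sideways forces of up to about 14 N while the lid swung; I corrected for it.
- The fingers slid about 4 mm past the ball as the stay met its stop.

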